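Close an edge joint with the gluing jig's ratchet clamp

TASK

Two beech boards lie in the gluing jig with a gap between them: swing the wooden turnbutton fully across both boards so that they cannot spring up, then pump the clamp's trigger in full strokes (advance the rod by its trigger alone) until the pressure plate has pushed the front board tight against the back one. Finish holding: keep the trigger squeezed so that the plate goes on pressing, firmly but gently enough not to dent the board's edge. Leave the other things on the jig and the bench where they lie.

Things in the scene. Friction and masses are not known exactly. Their poses are not given: they have to be found in the camera images.
- jig: Gluing jig: plywood base 190 x 420 x 18 mm, fixed on the bench. Origin: centre of its underside. y axis: the clamp's push, from the clamp (-y end) to the end fence (inner face y = 170 mm); x across, away from the robot at yaw 0. Side rails 24 mm wide, top 39.5 mm above the bench, along x = -74.5 and +74.5 mm, y = 5 to 195 mm. The boards lie on the base between them, tops at 38 mm.
- turnbutton (a joint): Angle of the turnbutton about its upright pivot, rad. 0: along its rail, pointing to the jig's -y, clear of the boards; grows anticlockwise seen from above; 1.57: square across the boards over their joint, pointing to the jig's +x, at a brass stop pin (end of travel 1.6). Starts near 0, stays where left (friction 0.06 N m). Its underside clears the boards by 2.5 mm.
- turnbutton_pivot (a point): The turnbutton's pivot axis at half its thickness (48 mm above the bench): jig x = -74.5, y = 110 mm. The turnbutton is a dark wooden bar 18 mm wide, 15 mm thick (40.5 to 55.5 mm above the bench), reaching 105 mm from the pivot to its rounded end.
- turnbutton_end (a point): Point on the turnbutton's centre line 85 mm from its pivot, at half its thickness: a good place to take it across its 18 mm width or to push its side.
- push_rod (a joint): Travel of the toothed push rod along the jig's +y, m. 0: plate face at jig y = 0. Starts at 0 to 0.02; about 0.05 once both boards are tight against the fence. A full stroke of the trigger drives it 10 mm, two teeth (the first stroke 5 to 10 mm); a spring pawl keeps it from going back. Friction 3 N.
- pressure_plate (a point): Middle of the face of the rod's pressure plate (46 mm wide, 16 mm high), 28 mm above the bench, on jig x = 0; it faces the jig's +y.
- trigger (a joint): Squeeze of the clamp's trigger, rad. 0: let go (a spring returns it); 0.32: fully home, its grip 20 mm nearer the handle (to the jig's -y). It takes 5 N at the grip, 8 N near the end of the stroke. Once the boards are tight it stalls part-way, and each further newton at the grip adds about 1.85 N at the plate: 16 N there presses with nearly 20 N, over 45 N would dent the edge.
- trigger_grip (a point): Middle of the trigger's front face, where it is squeezed: a slightly bulged steel lever 20 mm wide, 10 mm thick, standing in front of the handle, 97 to 171 mm above the bench, pivoted at 76 mm. This point: jig x = 0, y = -95.5 mm let go, -115.5 mm squeezed home, 139 mm above the bench.
- handle_grip (a point): Middle of the clamp's fixed black pistol grip: 27 mm wide (x), 20 mm thick (y), up to 173 mm above the bench. This point: jig x = 0, y = -145 mm, 139 mm up. Over the handle's back and the trigger's front it measures 59.5 mm let go, 39.5 mm squeezed; only the trigger moves. The frame below ends 93 mm above the bench. The tab low behind is the pawl's release, not needed.
- front_board_mid (a point): Centre of the front (loose) beech board, nearer the clamp: 120 mm along the jig's x, 60 mm along y, 20 mm thick. Starts 5 to 16 mm short of the back board.
- back_board_mid (a point): Centre of the back beech board, of the same size, at the fence. When all is tight the centres are 60 mm apart and this one is at jig y = 140 mm.
- front_board: The front board; origin at the centre of its underside, x axis along its 60 mm width.
- back_board: The back board; origin at the centre of its underside, x axis along its 60 mm width.
- pencil: Bystander: green pencil, 112 mm, on the jig's base beside the clamp (far side). Origin at the centre of its underside.
- sanding_block: Bystander: cork sanding block, 61 x 111 x 34 mm, beyond the clamp's end of the jig. Origin at the centre of its underside.
- glue_brush: Bystander: flat brush with a red handle, 212 mm, beyond the fence end of the jig. Origin at the centre of its underside.
- folding_rule: Bystander: folding rule, 234 x 16 x 21 mm, behind the jig. Origin at the centre of its underside.
- spare_block: Bystander: pine block 44 x 110 x 44 mm, to the right. Origin at the centre of its underside.

How it is judged (in metres and radians):
On the way, in this order (a step that is already met when the one before it is completed fails the run):
1. the turnbutton is turned across the boards (value of joint turnbutton above 1.35 rad), for 0.2 s.
2. the trigger is squeezed home for a full stroke, with the turnbutton across (value of joint trigger above 0.26 rad and value of joint turnbutton above 1.35 rad), for 0.05 s.
3. the trigger is let back for the next stroke (value of joint trigger below 0.08 rad), for 0.05 s.
At the end, for the whole second after the job is handed in: Turnbutton across the boards (over 1.35 rad); boards flat (5 mm), parallel (0.05 rad), centres at most 63 mm apart, back board within 3 mm of the fence; fingers still squeeze the trigger (over 5 N) and the plate presses the front board with 5 to 80 N, at rest (value of joint turnbutton above 1.35 rad and distance between front_board_mid and back_board_mid below 0.063 m and y of back_board_mid in the frame of jig above 0.137 m and angle between the x axis of front_board and the x axis of back_board, either way round below 0.05 rad and z of front_board_mid in the frame of jig between 0.024 and 0.033 m and z of back_board_mid in the frame of jig between 0.024 and 0.033 m and contact force between push_rod and front_board between 5 and 80 N and contact force between the fingers and trigger above 5 N and value of joint trigger above 0.015 rad and linear speed of front_board below 0.02 m/s); the arm keeps its last pose, push and grip.
It fails at once if the plate dents the board's edge (over 80 N) (contact force between push_rod and front_board above 80 N).
It fails at once if the robot pushes the rod or its plate itself instead of working the trigger (contact force between any of the fingers, the arm and push_rod above 3 N).
It fails at once if a bystander is moved by more than 3 cm (distance of any of pencil, sanding_block, glue_brush, folding_rule, spare_block from where it was at the start of the episode above 0.03 m).
It also fails if it takes over 67 s, if anything falls off the work surface, if the arm or the gripper's body presses on something with over 40 N, if the wrist force passes 120 N, or if a joint passes its speed limit or range.

ROBOT

A 6-joint arm with a two-finger parallel gripper is mounted at the origin on a cart in front of the work surface, level with it; the furniture and walls round the work are solid. World frame = base frame: x ahead of the robot, y to its left, z up, the work surface at z = 0. Lengths are in m, angles in degrees, forces in N, time in s.
With the tool pointing down it reaches from about 0.25 to 0.725 m from the base axis. Payload 9.7 kg.
Tool frame: the origin (TCP) lies at the very end of the fingers, on their centre line; the grasp point (between the pads) lies 19 mm behind it; z points along the fingers, y is the line along which they close (so a half turn about z gives the same grasp; the last joint's range is limited). The gripper opens to 85 mm and grips with 20 to 120 N. Pads are 22 mm wide; open, the fingers measure 114 mm over their backs; the gripper's body (76 mm by 85 mm) begins 54 mm behind the grasp point. The pads swing forward as they close: fully open they stand 13 mm farther back than shut.
Start: joints at [66.177, 4.979, 10.078, 95.1, 0, 90], TCP at [0.222, 0.503, 0.231] pointing down, gripper open.
Joint ranges: [-179.16, 179.16], [-48.56, 103.87], [-65.8, 70.77], [-126.05, 130.52], [-82.76, 87.17], [-180, 180]. Speed limits (degrees/s): [127.2, 127.2, 147.25, 180, 180, 180].

INTERFACE

Orientations are given as [roll, pitch, yaw] about the fixed x, y, z axes, in that order (R = Rz(yaw) Ry(pitch) Rx(roll)).
In Python, from workcell import bot gives the robot as it stands.
- The arm moves only by the tool arm_command, never from a script. Its argument "series" is a list of rows, each a list of 4 numbers: the shift along the tool's x, y, z in m, then the turn about the tool's z in rad. A call has exactly 5 rows; each row is the pose to reach, as a shift and turn from the pose commanded when the call began, along the tool's axes at that moment; what a row does not reach only later rows make up. A row lasts 1/10 s, in which the tool goes at most 50 mm and 8.59 degrees, less where a joint would pass 70% of its speed; a pose out of reach is approached as far as the arm can. A call with a gripper value outside its range is refused whole. "hand" is the finger opening in m, from 0 to 0.0854, set as the call begins (left out, the last holds). The fingers move at their own pace and stop on an object; "grip_force" is the grip in N (left out, the last holds). Time passes only in rows, so rows that repeat a pose let the fingers close, or fill a call up. It gives the time, the measured TCP pose, the force, the opening and the grip force at its end, in the units of the state.
- bot.get_obs(): the state, without advancing time (a new reading comes with each control period).
- bot.camera(name): name is "side" or "top"; returns a dict with "color" (400x640x3 uint8, blue, green, red), "camera_matrix" (3x3 intrinsics, pixels), "dist_coeffs" ([k1, k2, p1, p2, k3] as OpenCV has them; the pictures are not rectified), "xyz" and "orientation" of the camera in the world. Camera axes: x right, y up, looking along -z (the intrinsics and any distortion apply to the point x, -y, -z); pixel columns grow to the right and rows downward; lengths in m; the calibration is good to about 2 mm. A picture is of the moment at which its call begins. There is no depth.
- bot.job_done(): hands the job in; it is judged then, once.
Trained networks look in the newest picture that a camera, given by its name, has taken for a name from the list of things; names that differ only in an ending like _2 or _b are one class to them, and where a whole thing is asked for, a point or a joint stands for the part that bears it (a point fixed in the world has none). Each returns a list of dicts, best first, with "confidence" (0 to 1); they miss things now and then, are a little off and sometimes report something else, mostly with a low value. They report only what shows in the picture. A call takes as long as a camera call.
- bot.find_in(camera, target): "location" ([column, row] in pixels, amid what is visible of it).
- bot.mark_of(camera, target): "location" ([column, row] in pixels: a listed point, or the origin of a listed thing).
The state is a dict: "time": time; "q": joint angles; "qd": joint speeds; "joint_efforts": joint torques, N m; "ee_pos": TCP position; "tcp_rot": TCP orientation; "wrist_force": force on the tool from outside, world axes, zero at the start; "torque": the same for the moment, N m; "opening": finger opening in m; "grasp_force": force on a finger pad.
Only numpy, scipy, OpenCV 4.12 (cv2) and the standard library are available. Lean on these libraries where they do the work, as an engineer would, in place of code of your own. Each camera call takes 0.05 s, during which the arm holds its last target. There are 200 camera calls.

## Working session

There is one attempt and no reset: what is moved stays moved. The work goes in short steps, Python scripts to look and compute and a tool call to move; the robot and the scene stay as the last step left them, time stands still between calls to the robot, and variables do not carry over. Pictures are saved under pics/ and viewed, at most 10 in all, crops included, and the job is handed in when it is done.

Besides the shell and the picture viewer there is one more tool, called after "Call:" by a JSON object that holds its "name" and its "arguments". arm_command: Moves the arm, as the interface text tells. Its arguments: {"type":"object","properties":{"series":{"type":"array"},"hand":{"type":"number"},"grip_force":{"type":"number"}},"required":["series"]}

```bash
mkdir -p pics; cat > h.py <<'E'
import numpy as np, cv2
from workcell import bot
from scipy.spatial.transform import Rotation as R
from scipy.optimize import least_squares
def rotm(o):
    o=np.array(o,float)
    if o.shape==(3,3): return o
    if o.size==4: return R.from_quat(o).as_matrix()
    return R.from_euler('xyz',o,degrees=True).as_matrix()
def ray(c,px):
    u=cv2.undistortPoints(np.array([[px]],float),np.array(c["camera_matrix"]),np.array(c["dist_coeffs"]))[0,0]
    d=rotm(c["orientation"])@np.array([u[0],-u[1],-1]); return np.array(c["xyz"]),d/np.linalg.norm(d)
def onz(c,px,z):
    o,d=ray(c,px); return o+d*(z-o[2])/d[2]
def proj(c,P):
    p=(np.atleast_2d(P)-np.array(c["xyz"]))@rotm(c["orientation"]); p=p*[1,-1,-1]
    return cv2.projectPoints(p,np.zeros(3),np.zeros(3),np.array(c["camera_matrix"]),np.array(c["dist_coeffs"]))[0][:,0]
E
cat > a.py <<'E'
from h import *
o=bot.get_obs(); print({k:np.round(v,3) for k,v in o.items()})
for n in("top","side"):
    c=bot.camera(n); cv2.imwrite(f"pics/{n}0.png",c["color"]); print(n,np.round(c["xyz"],3),np.round(c["orientation"],2))
    for t in["jig","turnbutton_pivot","turnbutton_end","pressure_plate","trigger_grip","handle_grip","front_board_mid","back_board_mid","pencil","sanding_block","glue_brush","folding_rule","spare_block"]:
        print(t,[(round(m["confidence"],2),np.round(m["location"],1).tolist()) for m in bot.mark_of(n,t)[:2]])
E
python3 a.py
```

```text
{'time': np.float64(0.0), 'q': array([66.178,  5.009, 10.035, 95.099,  0.   , 90.   ]), 'qd': array([-0.022,  0.017,  0.027,  0.046, -0.021, -0.093]), 'joint_efforts': array([-2.0000e-03, -5.2039e+01,  4.6480e+01,  1.6000e-02,  0.0000e+00,
        0.0000e+00]), 'ee_pos': array([0.222, 0.503, 0.231]), 'tcp_rot': array([-179.927,   -0.   ,  156.177]), 'wrist_force': array([-0.143, -0.217,  0.281]), 'torque': array([ 0.022, -0.017,  0.024]), 'grasp_force': np.float64(0.0), 'opening': np.float64(0.085)}
top [ 0.41  -0.062  1.182] [ 10.01  -0.9  -89.63]
jig [(0.86, [330.8, 223.2])]
turnbutton_pivot [(0.71, [299.4, 253.9]), (0.55, [282.9, 231.6])]
turnbutton_end [(0.59, [326.2, 247.7])]
pressure_plate [(0.72, [322.8, 226.4]), (0.28, [307.9, 229.3])]
trigger_grip [(0.67, [364.9, 208.2])]
handle_grip [(0.76, [381.5, 202.2])]
front_board_mid [(0.8, [308.7, 228.6]), (0.68, [357.6, 190.7])]
back_board_mid [(0.62, [284.5, 228.8])]
pencil []
sanding_block [(0.64, [419.6, 195.9])]
glue_brush [(0.73, [243.0, 226.7])]
folding_rule [(0.64, [313.8, 179.3])]
spare_block [(0.68, [459.9, 202.1]), (0.53, [244.7, 226.4])]
side [-0.06   1.031  1.165] [  50.81    1.14 -150.17]
jig []
turnbutton_pivot []
turnbutton_end []
pressure_plate [(0.49, [368.3, 163.6])]
trigger_grip []
handle_grip []
front_board_mid []
back_board_mid []
pencil []
sanding_block [(0.67, [369.3, 163.0])]
glue_brush [(0.75, [301.5, 283.6])]
folding_rule [(0.75, [297.7, 224.2]), (0.59, [370.0, 163.9])]
spare_block [(0.5, [368.7, 163.6])]
```

```bash
python3 - <<'E'
import cv2
im=cv2.imread("pics/top0.png")[120:300,200:500]
cv2.imwrite("pics/top0c.png",cv2.resize(im,None,fx=2.66,fy=2.66,interpolation=cv2.INTER_CUBIC))
E
```

```text
(no output)
```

View pics/top0c.png

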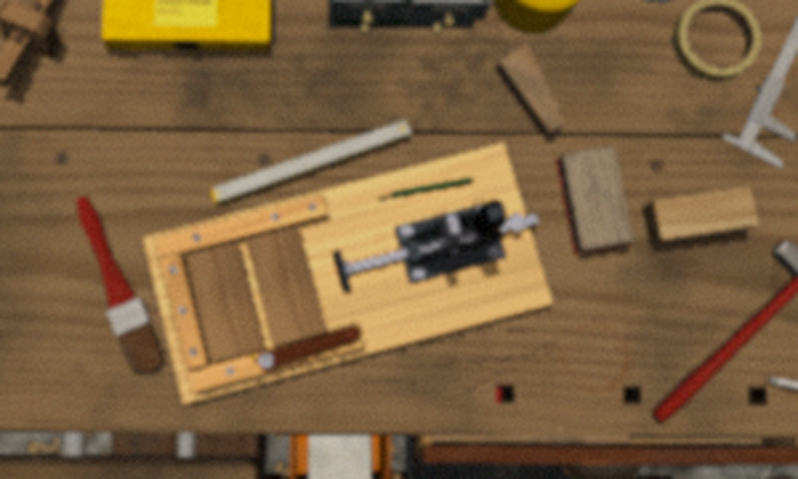

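View pics/side0.png

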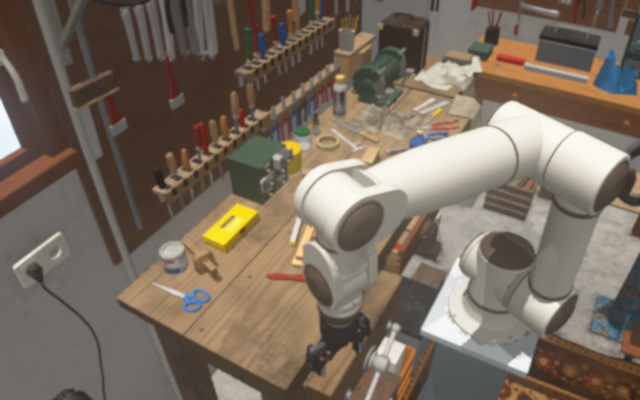

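The top view shows the jig with its clamp end to the right (corners at crop 503,143 / 552,303). The turnbutton lies along the near rail, with its pivot at crop 265,360, and the pencil is on the far side of the clamp. In the side view the arm hides the jig.

```bash
cat > fit.py <<'E'
from h import *
c=bot.camera("top")
obs=[([330.8,223.2],[0,0,0]),([299.4,253.9],[-.0745,.110,.048]),([364.9,208.2],[0,-.0955,.139]),([381.5,202.2],[0,-.145,.139]),([284.5,228.8],[0,.14,.028])]
cr=lambda x,y:[200+x/2.66,120+y/2.66]
obs+=[(cr(503,143),[.095,-.21,.018]),(cr(552,303),[-.095,-.21,.018]),(cr(145,238),[.095,.21,.018]),(cr(185,403),[-.095,.21,.018]),(cr(265,360),[-.0745,.11,.0555])]
px=np.array([o[0] for o in obs]);L=np.array([o[1] for o in obs])
W=lambda p,l:np.array(l)@R.from_euler('z',p[2]).as_matrix().T+[p[0],p[1],0]
f=lambda p:(proj(c,W(p,L))-px).ravel()
s=least_squares(f,[.4,0,.2],loss='soft_l1')
print(s.x,np.degrees(s.x[2]));print(np.round(s.fun.reshape(-1,2),1))
p=s.x
for n,l in dict(pivot=[-.0745,.11,.048],end0=[-.0745,.025,.048],trig=[0,-.0955,.139],handle=[0,-.145,.139],mid=[0,-.122,.139]).items(): print(n,np.round(W(p,l),4), np.linalg.norm(W(p,l)[:2]))
end=onz(c,[326.2,247.7],.048);print("end meas",end)
print("plate y jig", [ (R.from_euler('z',-p[2]).as_matrix()@(onz(c,q,.036)-[p[0],p[1],0])).round(4) for q in ([322.8,226.4],)], "front", (R.from_euler('z',-p[2]).as_matrix()@(onz(c,[308.7,228.6],.038)-[p[0],p[1],0])).round(4))
E
python3 fit.py
```

```text
[ 0.55246367 -0.09515422  0.26639761] 15.263458439941529
[[-0.7 -1. ]
 [ 0.3  1.6]
 [ 1.5 -1.5]
 [ 2.8 -0.2]
 [-0.9  4.5]
 [ 0.5 -0.5]
 [ 0.4  0.5]
 [-1.5 -1. ]
 [-1.5  0.4]
 [-0.1  0.1]]
pivot [ 0.4516 -0.0086  0.048 ] 0.4517160293842207
end0 [ 0.474  -0.0906  0.048 ] 0.4826000892285202
trig [ 0.5776 -0.1873  0.139 ] 0.6072093173342366
handle [ 0.5906 -0.235   0.139 ] 0.6356842579037493
mid [ 0.5846 -0.2129  0.139 ] 0.6221258101937794
end meas [ 0.47400617 -0.08312825  0.048     ]
plate y jig [array([-0.0104,  0.0256,  0.036 ])] front [-0.0064  0.0665  0.038 ]
```

Call:
{"name": "arm_command", "arguments": {"series": [[-0.03,-0.03,0,-0.12],[-0.06,-0.06,0,-0.24],[-0.09,-0.09,0,-0.36],[-0.12,-0.12,0,-0.48],[-0.15,-0.15,0,-0.6]], "hand": 0, "grip_force": 20}}

```text
time: 1.95
ee_pos: [0.299, 0.3038, 0.2314]
tcp_rot: [180.0, 0.0, -169.1]
wrist_force: [0.3, 0.6, 0.1]
opening: 0.0125
grasp_force: 0.0
```

Call:
{"name": "arm_command", "arguments": {"series": [[-0.007,-0.042,0,-0.02],[-0.014,-0.084,0,-0.04],[-0.021,-0.126,0,-0.06],[-0.028,-0.168,0,-0.082],[-0.035,-0.21,0,-0.082]]}}

```text
time: 2.45
ee_pos: [0.3719, 0.1036, 0.2316]
tcp_rot: [-180.0, 0.1, -164.7]
wrist_force: [0.2, 1.2, 0.1]
opening: -0.0001
grasp_force: 0.0
```

```bash
cat >> h.py <<'E'
P=[0.5525,-0.0952,0.2664]
def j2t(l):
    "tool-axis shift from present TCP to jig point l; and yaw turn wanted"
    o=bot.get_obs(); Rt=rotm(o["tcp_rot"]); w=R.from_euler('z',P[2]).as_matrix()@np.array(l)+[P[0],P[1],0]
    return np.round(Rt.T@(w-o["ee_pos"]),4), np.round(o["tcp_rot"],2), np.round(o["q"],1), np.round(o["wrist_force"],1)
def jig(w): return np.round(R.from_euler('z',-P[2]).as_matrix()@(np.array(w)-[P[0],P[1],0]),4)
E
python3 -c "
from h import *
print(j2t([-.1025,.035,.044]))"
```

```text
(array([-0.0191, -0.2044,  0.1876]), array([-1.800e+02,  6.000e-02, -1.647e+02]), array([ 15.6, -17.3, -10.2,  97. ,  -0. ,   0.3]), array([0.2, 1.2, 0.1]))
```

Call:
{"name": "arm_command", "arguments": {"series": [[-0.004,-0.041,0,0],[-0.008,-0.082,0.02,0],[-0.012,-0.123,0.05,0],[-0.016,-0.164,0.07,0],[-0.019,-0.204,0.09,0]]}}

```text
time: 2.95
ee_pos: [0.4438, -0.0884, 0.1404]
tcp_rot: [-180.0, 0.0, -164.8]
wrist_force: [1.4, 0.2, 0.9]
opening: -0.0001
grasp_force: 0.0
```

```bash
python3 -c "
from h import *
print(j2t([-.1025,.035,.044]))
c=bot.camera('top')['color']; cv2.imwrite('pics/t1.png',cv2.resize(c[150:300,220:430],None,fx=3.5,fy=3.5,interpolation=2))"
```

```text
(array([-0.0005, -0.0001,  0.0964]), array([-1.7999e+02,  2.0000e-02, -1.6477e+02]), array([-11.3,  -9.3, -13.8,  85.5,   0. , -26.5]), array([1.4, 0.2, 0.9]))
```

View pics/t1.png

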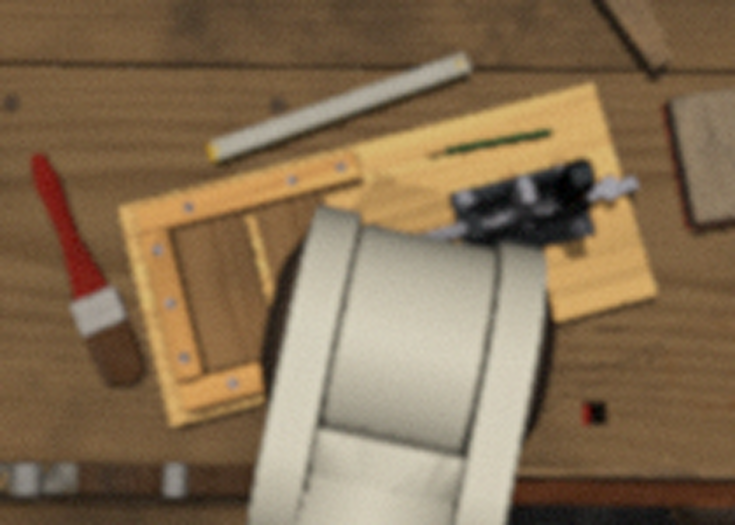

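Call:
{"name": "arm_command", "arguments": {"series": [[0,0,0.03,0],[0,0,0.06,0],[0,0,0.08,0],[0,0,0.096,0],[0,0,0.096,0]]}}

```text
time: 3.5
ee_pos: [0.4423, -0.0862, 0.0433]
tcp_rot: [179.9, -0.2, -164.8]
wrist_force: [0.0, 0.8, 0.1]
opening: 0.0
grasp_force: 0.0
```

Call:
{"name": "arm_command", "arguments": {"series": [[-0.008,0,0,0],[-0.018,-0.002,0,0],[-0.0275,-0.0036,0,0],[-0.038,-0.003,0,0],[-0.0486,-0.0017,0,0]]}}

```text
time: 4.0
ee_pos: [0.4921, -0.0751, 0.0455]
tcp_rot: [-180.0, 0.0, -164.7]
wrist_force: [-1.1, 0.4, 0.2]
opening: -0.0003
grasp_force: 0.5
```

Call:
{"name": "arm_command", "arguments": {"series": [[-0.011,0.004,0,0],[-0.021,0.009,0,0],[-0.031,0.016,0,0],[-0.04,0.025,0,0],[-0.044,0.031,0,0]]}}

```text
time: 4.5
ee_pos: [0.5259, -0.0327, 0.0453]
tcp_rot: [180.0, 0.0, -164.7]
wrist_force: [-0.9, -0.9, -0.1]
opening: 0.0001
grasp_force: 0.5
```

Call:
{"name": "arm_command", "arguments": {"series": [[-0.003,0.004,0,0],[-0.005,0.008,0,0],[-0.007,0.013,0,0],[-0.009,0.019,0,0],[-0.009,0.021,0,0]]}}

```text
time: 5.0
ee_pos: [0.5285, -0.0107, 0.0454]
tcp_rot: [180.0, 0.0, -164.7]
wrist_force: [0.8, 0.0, 0.5]
opening: 0.0
grasp_force: 0.5
```

```bash
python3 -c "
from h import *
o=bot.get_obs();print(jig(o['ee_pos']),o['wrist_force'],o['torque'])"
```

```text
[-0.0009  0.0878  0.0454] [0.8153286  0.02125303 0.5480185 ] [-0.15953872 -0.15445101  0.00250127]
```

Call:
{"name": "arm_command", "arguments": {"series": [[0,0.001,0,0],[0,0.002,0,0],[0,0.003,0,0],[0,0.003,0,0],[0,0.003,0,0]]}}

```text
time: 5.5
ee_pos: [0.5277, -0.0084, 0.0453]
tcp_rot: [180.0, 0.0, -164.8]
wrist_force: [1.4, -1.0, 1.0]
opening: -0.0002
grasp_force: 0.4
```

Call:
{"name": "arm_command", "arguments": {"series": [[0,-0.012,-0.01,0],[0,-0.012,-0.05,0],[0,-0.03,-0.1,0],[0,-0.07,-0.15,0],[0,-0.115,-0.2,0]], "hand": 0.0854}}

```text
time: 6.0
ee_pos: [0.552, -0.0988, 0.2225]
tcp_rot: [-180.0, 0.1, -164.7]
wrist_force: [1.5, -0.5, 0.6]
opening: 0.0721
grasp_force: 0.0
```

Call:
{"name": "arm_command", "arguments": {"series": [[0,-0.03,0,0],[0,-0.06,0,0],[0,-0.1,0,0],[0,-0.1,0,0],[0,-0.1,0,0]]}}

```text
time: 6.5
ee_pos: [0.578, -0.1954, 0.2195]
tcp_rot: [180.0, -0.0, -164.9]
wrist_force: [0.0, -0.5, -0.7]
opening: 0.0856
grasp_force: 0.0
```

```bash
python3 -c "
from h import *
print(j2t([0,-.125,.15]))
for n in('top','side'):
  c=bot.camera(n); cv2.imwrite(f'pics/{n}2.png',c['color'])
  for t in['turnbutton_end','turnbutton_pivot','trigger_grip','handle_grip','pressure_plate']: print(n,t,[(round(m['confidence'],2),np.round(m['location'],1).tolist()) for m in bot.mark_of(n,t)[:1]])
a=cv2.resize(cv2.imread('pics/top2.png')[150:290,220:440],None,fx=3.6,fy=3.6,interpolation=2);cv2.imwrite('pics/t2.png',a)
"
```

```text
(array([-0.0019, -0.0216,  0.0694]), array([ 1.7997e+02, -3.0000e-02, -1.6486e+02]), array([-18.7,  13.3,  18.2,  94.9,   0. , -33.8]), array([ 0. , -0.5, -0.7]))
top turnbutton_end [(0.76, [287.5, 222.1])]
top turnbutton_pivot [(0.6, [298.4, 255.0])]
top trigger_grip []
top handle_grip []
top pressure_plate [(0.48, [327.6, 222.6])]
side turnbutton_end [(0.69, [327.1, 238.7])]
side turnbutton_pivot [(0.64, [351.8, 240.9])]
side trigger_grip [(0.51, [366.6, 163.2])]
side handle_grip [(0.67, [344.6, 168.1])]
side pressure_plate [(0.66, [334.9, 221.8])]
```

View pics/t2.png

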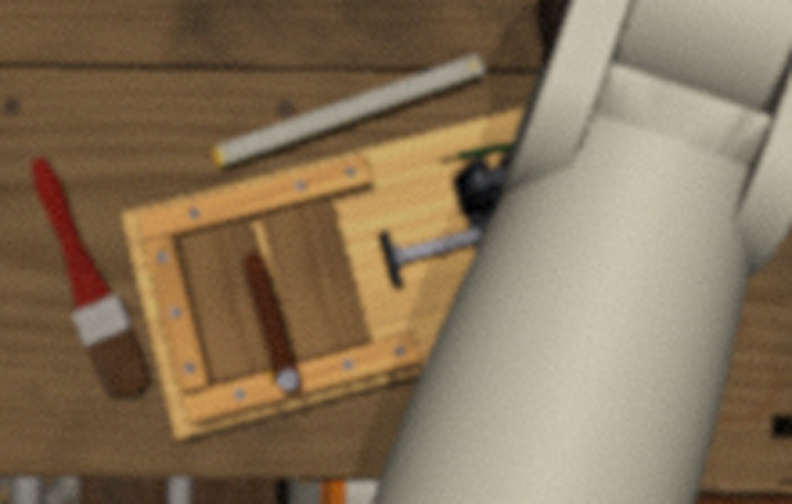

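View pics/side2.png

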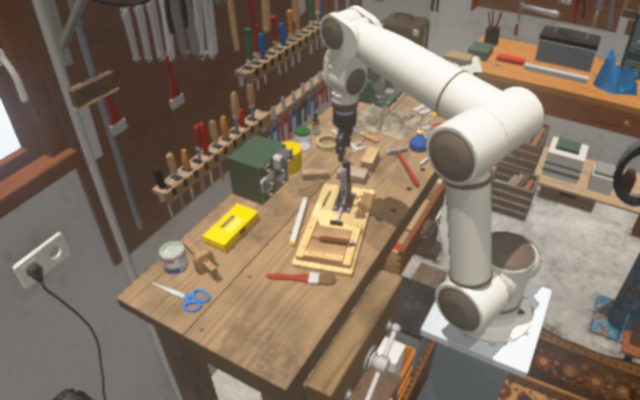

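The turnbutton now lies across both boards at its stop, running from crop 288,380 to 253,258, slightly past square. The hand hangs open above the clamp, with the handle at side view 345,168. Next I check the clamp's position.

```bash
python3 -c "
from h import *
c=bot.camera('top');s=bot.camera('side')
print('handle top',jig(onz(c,[384.2,200.8],.173)),'net',jig(onz(c,[381.5,202.2],.139)),'trig',jig(onz(c,[364.9,208.2],.139)))
W=lambda l:R.from_euler('z',P[2]).as_matrix()@np.array(l)+[P[0],P[1],0]
print('side proj',[proj(s,W(l)).round(1).tolist() for l in ([0,-.145,.139],[0,-.0955,.139],[-.0745,.11,.048],[0,.0225,.028],[.095,.21,.018],[-.095,.21,.018])])
print('side handle on z',jig(onz(s,[344.6,168.1],.139)),'piv',jig(onz(s,[351.8,240.9],.048)),'plate', jig(onz(s,[334.9,221.8],.028)),jig(onz(c,[327.6,222.6],.028)))
a,b=jig(onz(c,[298.4,255],.048)),jig(onz(c,[287.5,222.1],.048));print(a,b,np.arctan2(b[0]-a[0],-(b[1]-a[1])))
cv2.imwrite('pics/s3.png',cv2.resize(s['color'][130:280,270:420],None,fx=4,fy=4,interpolation=2))
"
```

```text
handle top [-0.0011 -0.1387  0.173 ] net [ 0.0014 -0.1377  0.139 ] trig [-0.0028 -0.0905  0.139 ]
side proj [[[346.1, 169.6]], [[343.0, 178.1]], [[351.6, 242.8]], [[334.9, 225.6]], [[291.1, 262.8]], [[351.1, 273.4]]]
side handle on z [ 0.0071 -0.1526  0.139 ] piv [-0.0735  0.1016  0.048 ] plate [0.0045 0.0039 0.028 ] [-0.0025  0.009   0.028 ]
[-0.0723  0.1132  0.048 ] [0.0259 0.1203 0.048 ] 1.6429721609979262
```

View pics/s3.png

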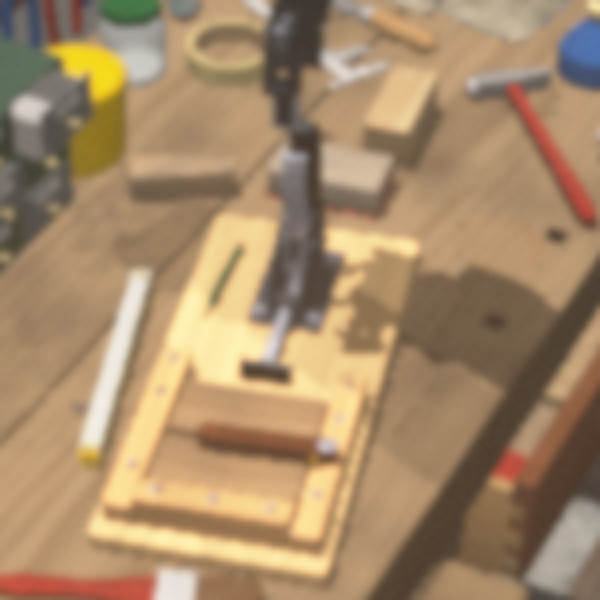

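Call:
{"name": "arm_command", "arguments": {"series": [[-0.002,-0.026,0,0],[-0.002,-0.026,0.01,0],[-0.002,-0.026,0.03,0],[-0.002,-0.026,0.045,0],[-0.002,-0.026,0.06,0]]}}

```text
time: 7.7
ee_pos: [0.5867, -0.2182, 0.1581]
tcp_rot: [180.0, -0.0, -164.8]
wrist_force: [0.6, -0.2, 0.8]
opening: 0.0853
grasp_force: 0.0
```

Call:
{"name": "arm_command", "arguments": {"series": [[0,0,0.01,0],[0,0,0.02,0],[0,0,0.03,0],[0,0,0.04,0],[0,0,0.045,0]]}}

```text
time: 8.2
ee_pos: [0.5868, -0.2185, 0.1134]
tcp_rot: [180.0, -0.0, -164.7]
wrist_force: [0.1, -0.2, 0.3]
opening: 0.0858
grasp_force: 0.0
```

Call:
{"name": "arm_command", "arguments": {"series": [[0,0,0,0],[0,0,0,0],[0,0,0,0],[0,0,0,0],[0,0,0,0]], "hand": 0.06, "grip_force": 20}}

```text
time: 8.7
ee_pos: [0.5872, -0.2185, 0.115]
tcp_rot: [-180.0, 0.0, -164.7]
wrist_force: [-1.9, 3.1, 2.0]
opening: 0.0602
grasp_force: 1.8
```

```bash
cat > st.py <<'E'
from h import *
o=bot.get_obs();print(jig(o['ee_pos']),'Fjig',np.round(R.from_euler('z',-P[2]).as_matrix()@np.array(o['wrist_force']),1),'op',o['opening'],'grasp',o['grasp_force'])
E
python3 st.py
```

```text
[ 0.001  -0.1281  0.115 ] Fjig [-1.   3.5  2. ] op 0.060223603545611376 grasp 1.7741950196796097
```

Call:
{"name": "arm_command", "arguments": {"series": [[0,-0.002,0,0],[0,-0.004,0,0],[0,-0.006,0,0],[0,-0.006,0,0],[0,-0.006,0,0]], "hand": 0.042}}

```text
time: 9.2
ee_pos: [0.5893, -0.225, 0.1158]
tcp_rot: [-179.9, 0.1, -164.8]
wrist_force: [-1.3, 0.1, 7.5]
opening: 0.0418
grasp_force: 3.7
```

```bash
python3 st.py
```

```text
[ 0.0013 -0.1349  0.1158] Fjig [-1.2  0.4  7.5] op 0.04176033358654214 grasp 3.731018220933038
```

Call:
{"name": "arm_command", "arguments": {"series": [[0,0,0,0],[0,0,0,0],[0,0,0,0],[0,0,0,0],[0,0,0,0]], "hand": 0.036}}

```text
time: 9.7
ee_pos: [0.5893, -0.2253, 0.116]
tcp_rot: [-179.9, 0.1, -164.8]
wrist_force: [-1.7, -1.5, 8.6]
opening: 0.0407
grasp_force: 10.4
```

```bash
python3 st.py
```

```text
[ 0.0013 -0.1352  0.116 ] Fjig [-2.  -1.   8.6] op 0.04066998413133054 grasp 10.417929268367061
```

Call:
{"name": "arm_command", "arguments": {"series": [[0,0,0,0],[0,0,0,0],[0,0,0,0],[0,0,0,0],[0,0,0,0]], "hand": 0.083}}

```text
time: 10.2
ee_pos: [0.5887, -0.2247, 0.1146]
tcp_rot: [-180.0, 0.0, -164.8]
wrist_force: [0.3, 0.6, -0.7]
opening: 0.083
grasp_force: 0.0
```

```bash
python3 st.py; python3 -c "
from h import *
for n in('top','side'):
  c=bot.camera(n)
  for t in['pressure_plate','front_board_mid','turnbutton_end']: print(n,t,[(round(m['confidence'],2),np.round(m['location'],1).tolist(),jig(onz(c,m['location'],.028))) for m in bot.mark_of(n,t)[:1]])
"
```

```text
[ 0.0009 -0.1345  0.1146] Fjig [ 0.4  0.5 -0.7] op 0.08301758644401686 grasp 0.0
top pressure_plate [(0.64, [322.8, 222.6], array([0.0011, 0.0225, 0.028 ]))]
top front_board_mid [(0.81, [309.5, 229.1], array([-0.0074,  0.0646,  0.028 ]))]
top turnbutton_end [(0.57, [290.7, 227.4], array([0.0113, 0.116 , 0.028 ]))]
side pressure_plate [(0.66, [352.7, 175.9], array([-0.0005, -0.2622,  0.028 ]))]
side front_board_mid [(0.74, [333.9, 233.6], array([-0.0057,  0.0609,  0.028 ]))]
side turnbutton_end [(0.62, [325.4, 237.5], array([0.0167, 0.0852, 0.028 ]))]
```

Call:
{"name": "arm_command", "arguments": {"series": [[0,0,0,0],[0,0,0,0],[0,0,0,0],[0,0,0,0],[0,0,0,0]], "hand": 0.037}}

```text
time: 11.1
ee_pos: [0.5892, -0.2254, 0.1159]
tcp_rot: [-179.9, 0.1, -164.8]
wrist_force: [0.8, -3.6, 6.3]
opening: 0.0406
grasp_force: 10.3
```

Call:
{"name": "arm_command", "arguments": {"series": [[0,0,0,0],[0,0,0,0],[0,0,0,0],[0,0,0,0],[0,0,0,0]], "hand": 0.083}}

```text
time: 11.6
ee_pos: [0.5887, -0.2246, 0.1146]
tcp_rot: [-180.0, 0.0, -164.7]
wrist_force: [-0.4, -0.5, 0.2]
opening: 0.0833
grasp_force: 0.0
```

```bash
python3 st.py; cat > pl.py <<'E'
from h import *
for n in('top','side'):
  c=bot.camera(n)
  for t in['pressure_plate','front_board_mid','back_board_mid']: print(n,t,[(round(m['confidence'],2),np.round(m['location'],1).tolist(),jig(onz(c,m['location'],.028))) for m in bot.mark_of(n,t)[:1]])
cv2.imwrite('pics/s4.png',cv2.resize(c['color'][200:280,270:390],None,fx=6,fy=6,interpolation=2))
E
python3 pl.py
```

```text
[ 0.0009 -0.1343  0.1146] Fjig [-0.5 -0.4  0.2] op 0.08326714149935563 grasp 0.0
top pressure_plate [(0.58, [321.5, 225.0], array([-0.0047,  0.028 ,  0.028 ]))]
top front_board_mid [(0.61, [308.8, 227.9], array([-0.0035,  0.0657,  0.028 ]))]
top back_board_mid [(0.77, [279.1, 231.1], array([0.0094, 0.151 , 0.028 ]))]
side pressure_plate [(0.57, [336.5, 226.2], array([-0.0057,  0.024 ,  0.028 ]))]
side front_board_mid [(0.73, [330.5, 231.9], array([0.007 , 0.0555, 0.028 ]))]
side back_board_mid [(0.78, [328.5, 248.4], array([-0.0051,  0.1315,  0.028 ]))]
```

Call:
{"name": "arm_command", "arguments": {"series": [[0,0,0,0],[0,0,0,0],[0,0,0,0],[0,0,0,0],[0,0,0,0]], "hand": 0.037}}

```text
time: 12.5
ee_pos: [0.5892, -0.2254, 0.1159]
tcp_rot: [-179.9, 0.1, -164.8]
wrist_force: [0.1, -4.2, 5.9]
opening: 0.0404
grasp_force: 10.3
```

Call:
{"name": "arm_command", "arguments": {"series": [[0,0,0,0],[0,0,0,0],[0,0,0,0],[0,0,0,0],[0,0,0,0]], "hand": 0.083}}

```text
time: 13.0
ee_pos: [0.5887, -0.2246, 0.1146]
tcp_rot: [-180.0, 0.0, -164.8]
wrist_force: [-1.0, -1.0, -0.0]
opening: 0.083
grasp_force: 0.0
```

```bash
python3 st.py; python3 pl.py
```

```text
[ 0.0009 -0.1344  0.1146] Fjig [-1.2 -0.7 -0. ] op 0.08299961169813339 grasp 0.0
top pressure_plate [(0.67, [316.1, 222.1], array([0.0075, 0.041 , 0.028 ]))]
top front_board_mid [(0.94, [308.4, 229.1], array([-0.0066,  0.0677,  0.028 ]))]
top back_board_mid [(0.65, [280.1, 232.2], array([0.0056, 0.1489, 0.028 ]))]
side pressure_plate [(0.57, [332.7, 230.7], array([0.0014, 0.0483, 0.028 ]))]
side front_board_mid []
side back_board_mid [(0.56, [328.0, 248.4], array([-0.0035,  0.1319,  0.028 ]))]
```

View pics/s4.png

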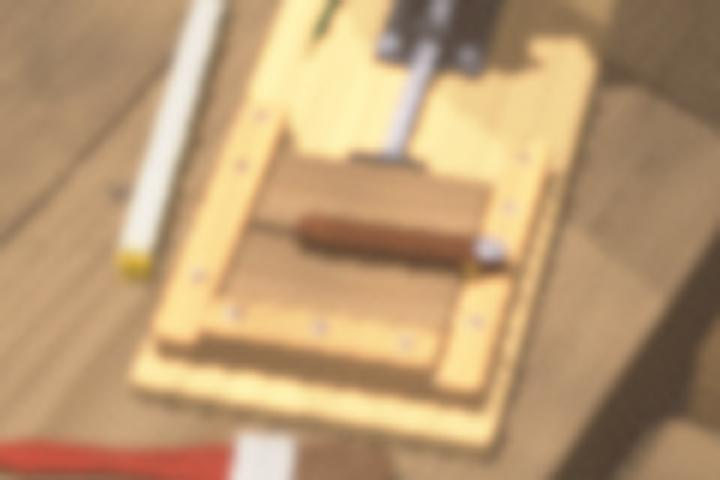

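The plate now touches the front board (crop 390,158), and the turnbutton spans both boards. The remaining strokes go in smaller steps.

Call:
{"name": "arm_command", "arguments": {"series": [[0,0,0,0],[0,0,0,0],[0,0,0,0],[0,0,0,0],[0,0,0,0]], "hand": 0.05}}

```text
time: 13.9
ee_pos: [0.5886, -0.2231, 0.1152]
tcp_rot: [179.9, 0.1, -164.7]
wrist_force: [-2.0, 7.4, 6.0]
opening: 0.0503
grasp_force: 3.9
```

Call:
{"name": "arm_command", "arguments": {"series": [[0,0,0,0],[0,0,0,0],[0,0,0,0],[0,0,0,0],[0,0,0,0]], "hand": 0.044}}

```text
time: 14.4
ee_pos: [0.589, -0.2242, 0.1156]
tcp_rot: [-180.0, 0.1, -164.7]
wrist_force: [-0.3, 2.0, 6.8]
opening: 0.0441
grasp_force: 4.5
```

```bash
python3 st.py
```

```text
[ 0.0012 -0.134   0.1156] Fjig [0.2 2.  6.8] op 0.04412076071533989 grasp 4.460635702125728
```

Not stalled yet, so I finish the stroke, release and check.

Call:
{"name": "arm_command", "arguments": {"series": [[0,0,0,0],[0,0,0,0],[0,0,0,0],[0,0,0,0],[0,0,0,0]], "hand": 0.038}}

```text
time: 14.9
ee_pos: [0.5894, -0.2253, 0.1161]
tcp_rot: [-179.9, 0.1, -164.8]
wrist_force: [0.8, -3.4, 7.5]
opening: 0.0405
grasp_force: 10.4
```

```bash
python3 st.py; python3 pl.py
```

```text
[ 0.0013 -0.1352  0.1161] Fjig [-0.2 -3.5  7.5] op 0.040486276245897415 grasp 10.353049548507443
top pressure_plate [(0.65, [314.7, 226.5], array([-0.0039,  0.0481,  0.028 ]))]
top front_board_mid [(0.76, [307.3, 228.8], array([-0.0049,  0.0705,  0.028 ]))]
top back_board_mid [(0.6, [283.4, 231.3], array([0.0057, 0.1391, 0.028 ]))]
side pressure_plate [(0.57, [332.9, 232.5], array([-0.0013,  0.0565,  0.028 ]))]
side front_board_mid [(0.66, [330.9, 234.1], array([0.0033, 0.0655, 0.028 ]))]
side back_board_mid [(0.92, [327.4, 246.9], array([-1.000e-04,  1.257e-01,  2.800e-02]))]
```

View pics/s4.png

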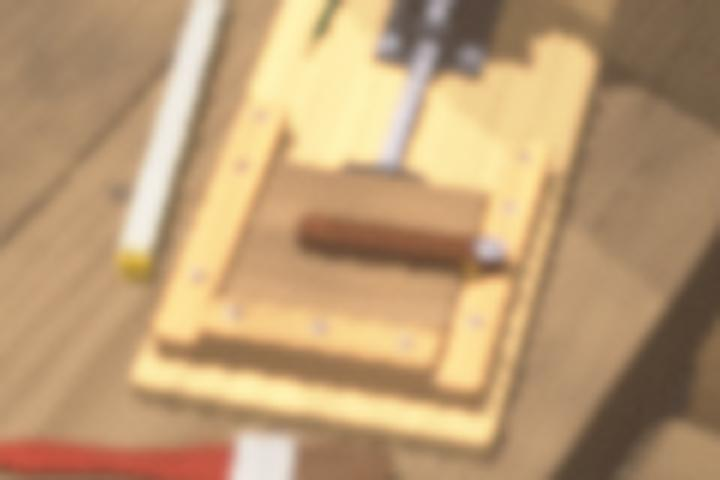

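The gap is almost closed, so the next stroke should stall. I release, centre the hand for a part-way squeeze and close slowly.

Call:
{"name": "arm_command", "arguments": {"series": [[0,0,0,0],[0,0,0,0],[0,0,0,0],[0,0.002,0,0],[0,0.004,0,0]], "hand": 0.083}}

```text
time: 15.8
ee_pos: [0.5876, -0.2206, 0.1145]
tcp_rot: [-180.0, -0.0, -164.8]
wrist_force: [0.4, 0.8, -0.0]
opening: 0.0832
grasp_force: 0.0
```

Call:
{"name": "arm_command", "arguments": {"series": [[0,0,0,0],[0,0,0,0],[0,0,0,0],[0,0,0,0],[0,0,0,0]], "hand": 0.06}}

```text
time: 16.3
ee_pos: [0.5876, -0.2196, 0.1151]
tcp_rot: [179.9, 0.0, -164.7]
wrist_force: [-2.1, 5.6, 4.2]
opening: 0.0599
grasp_force: 3.1
```

Call:
{"name": "arm_command", "arguments": {"series": [[0,0,0,0],[0,0,0,0],[0,0,0,0],[0,0,0,0],[0,0,0,0]], "hand": 0.055}}

```text
time: 16.8
ee_pos: [0.5876, -0.2196, 0.1154]
tcp_rot: [179.9, 0.1, -164.7]
wrist_force: [-2.1, 5.2, 6.9]
opening: 0.0551
grasp_force: 5.4
```

Call:
{"name": "arm_command", "arguments": {"series": [[0,0,0,0],[0,0,0,0],[0,0,0,0],[0,0,0,0],[0,0,0,0]], "hand": 0.052}}

```text
time: 17.3
ee_pos: [0.5879, -0.2203, 0.1162]
tcp_rot: [-180.0, 0.1, -164.7]
wrist_force: [-2.3, 3.3, 9.8]
opening: 0.0523
grasp_force: 9.7
```

```bash
python3 st.py
```

```text
[ 0.0012 -0.13    0.1162] Fjig [-1.3  3.8  9.8] op 0.05231847595875125 grasp 9.653478423133492
```

Call:
{"name": "arm_command", "arguments": {"series": [[0,0,0,0],[0,0,0,0],[0,0,0,0],[0,0,0,0],[0,0,0,0]], "hand": 0.05}}

```text
time: 17.8
ee_pos: [0.588, -0.2205, 0.1163]
tcp_rot: [-180.0, 0.1, -164.7]
wrist_force: [-1.8, 1.6, 10.0]
opening: 0.0515
grasp_force: 10.9
```

Call:
{"name": "arm_command", "arguments": {"series": [[0,0,0,0],[0,0,0,0],[0,0,0,0],[0,0,0,0],[0,0,0,0]], "hand": 0.047}}

```text
time: 18.3
ee_pos: [0.588, -0.2205, 0.1163]
tcp_rot: [-180.0, 0.1, -164.7]
wrist_force: [-2.4, 0.6, 9.5]
opening: 0.0519
grasp_force: 10.9
```

```bash
python3 st.py
```

```text
[ 0.0013 -0.1302  0.1163] Fjig [-2.1  1.2  9.5] op 0.05186321132405814 grasp 10.936496648937464
```

Call:
{"name": "arm_command", "arguments": {"series": [[0,0,0,0],[0,0,0,0],[0,0,0,0],[0,0,0,0],[0,0,0,0]], "hand": 0.045, "grip_force": 30}}

```text
time: 18.8
ee_pos: [0.5882, -0.2212, 0.117]
tcp_rot: [-179.9, 0.2, -164.7]
wrist_force: [-2.0, -1.4, 14.4]
opening: 0.0492
grasp_force: 15.7
```

```bash
python3 st.py; python3 pl.py
```

```text
[ 0.0013 -0.1309  0.117 ] Fjig [-2.3 -0.8 14.4] op 0.049234735646637794 grasp 15.721956077031791
top pressure_plate []
top front_board_mid [(0.88, [304.4, 227.8], array([0.    , 0.0779, 0.028 ]))]
top back_board_mid [(0.8, [283.7, 233.3], array([-0.0002,  0.1397,  0.028 ]))]
side pressure_plate [(0.69, [331.0, 228.3], array([0.0096, 0.0382, 0.028 ]))]
side front_board_mid [(0.83, [333.2, 235.7], array([-0.0058,  0.0711,  0.028 ]))]
side back_board_mid [(0.93, [328.4, 249.1], array([-0.0055,  0.1346,  0.028 ]))]
```

View pics/s4.png

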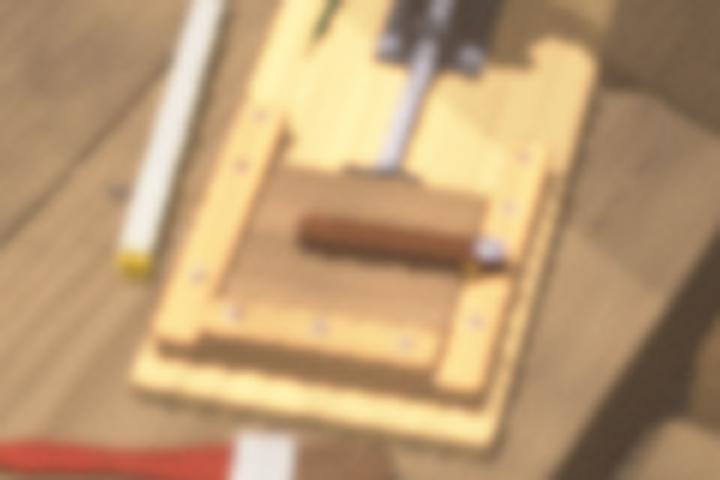

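Call:
{"name": "arm_command", "arguments": {"series": [[0,0,0,0],[0,0,0,0],[0,0,0,0],[0,0,0,0],[0,0,0,0]]}}

```text
time: 19.7
ee_pos: [0.5882, -0.2212, 0.1171]
tcp_rot: [-179.9, 0.2, -164.7]
wrist_force: [-2.8, -1.2, 14.3]
opening: 0.049
grasp_force: 15.7
```

```bash
python3 st.py; python3 pl.py
```

```text
[ 0.0012 -0.1309  0.1171] Fjig [-3.  -0.5 14.3] op 0.04903726963028868 grasp 15.715783447958529
top pressure_plate [(0.77, [312.6, 227.4], array([-0.0049,  0.0547,  0.028 ]))]
top front_board_mid [(0.9, [305.5, 227.4], array([0.0003, 0.0746, 0.028 ]))]
top back_board_mid [(0.56, [281.6, 232.2], array([0.0045, 0.1448, 0.028 ]))]
side pressure_plate [(0.45, [332.0, 232.4], array([0.0017, 0.0568, 0.028 ]))]
side front_board_mid [(0.58, [330.1, 234.7], array([0.0051, 0.0689, 0.028 ]))]
side back_board_mid [(0.94, [327.6, 250.7], array([-0.0048,  0.1421,  0.028 ]))]
```

```bash
python3 -c "
from h import *
print(bot.job_done())"
```

```text
the job is handed in; nothing more can be done
None
```

I handed the job in at about 20 s of the 67 s allowed, and the hand-in gave no verdict. The turnbutton is across both boards at its stop, the boards look tight after four full strokes, and the fingers hold the stalled trigger steadily at about 16 N (roughly 20 N at the plate).

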